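Tip a bur block to the set inspection angle

ROBOT

A 6-joint arm with a two-finger parallel gripper is mounted at the origin on the work surface. World frame = base frame: x ahead of the robot, y to its left, z up, the work surface at z = 0. Lengths are in m, angles in rad, forces in N, time in s.
With the tool pointing down it reaches from about 0.35 to 0.85 m from the base axis. Payload 8.1 kg.
Tool frame: the origin (TCP) lies at the centre of the arm's flange, where the gripper is bolted on; the fingertips stand 186 mm ahead of it and the grasp point (between the pads) lies 167 mm ahead of it; z points along the fingers, y is the direction in which the jaws open and shut (so a half turn about z gives the same grasp; the last joint's range is limited). The gripper opens to 93 mm and grips with 3 to 60 N. Pads are 15 mm wide; open, the fingers measure 128 mm over their backs; the gripper's body (75 mm by 188 mm) begins 65 mm behind the grasp point.
Start: joints at [1.091, 0.13, 1.488, -0, 1.523, -0.085], TCP at [0.231, 0.554, 0.405] pointing down, gripper open.
Joint ranges: [-2.96, 2.96], [-0.89, 2.26], [0.02, 2.5], [-1.34, 4.48], [0, 2.73], [-2.66, 2.66]. Speed limits (rad/s): [2.39, 2.39, 2.79, 3.14, 3.14, 3.14].

INTERFACE

Orientations are given as a rotation vector (axis times angle).
In Python, from plant import robot, viewer, order gives the robot as it stands.
- The arm moves only by the tool apply_moves, never from a script. Its argument "deltas" is a list of rows, each a list of 3 entries, a list of its own where there are three numbers: the finger opening in mm, from 0 to 93, then the shift along the tool's x, y, z in mm, then the turn about the tool's z in rad. In form: [[grip, [dx, dy, dz], yaw], ...]. A call has 1 to 5 rows; each row shifts and turns the commanded pose from where the row before left it, along the tool's axes as they then stand; what a row does not reach is not made up. A row lasts 1/8 s, in which the tool goes at most 62.5 mm and 10.7 degrees, less where a joint would pass 70% of its speed; a pose out of reach is approached as far as the arm can. A call is refused whole if a number of a shift passes 62.5 or a number of a turn 0.188, either way. A call with a gripper value outside its range is refused whole. The fingers move at their own pace and stop on an object; "grip_force" is the grip in N (left out, the last holds). Time passes only in rows, so rows that do not move let the fingers close. It gives the time, the measured TCP pose, the force and the opening at its end, in the units of the state.
- robot.read_state(): the state, without advancing time (a new reading comes with each control period).
- viewer.read_camera(name): name is "scene" or "top"; returns the picture (384x512x3 uint8, blue, green, red); there is no depth.
- viewer.get_calibration(name): a dict with "fx", "fy", "cx", "cy" (pixels), "R" (3x3) and "t" (3): a world point X has camera coordinates R X + t. Camera axes: x right, y down, z forward; pixel columns grow to the right and rows downward; lengths in m; the calibration is good to about 2 mm. A picture is of the moment at which its call begins. get_calibration takes no time and is no camera call.
- order.close_job(): hands the job in, once; it reports no verdict.
The state is a dict: "t": time; "q": joint angles; "dq": joint speeds; "joint_torque": joint torques, N m; "tool_pos": TCP position; "orientation": TCP orientation; "force": force on the tool from outside, world axes, zero at the start; "wrist_torque": the same for the moment, N m; "opening": finger opening in m.
Only numpy, scipy, OpenCV 4.12 (cv2) and the standard library are available. Lean on these libraries where they do the work, as an engineer would, in place of code of your own. Each camera call takes 0.05 s, during which the arm holds its last target. There are 200 camera calls.

TASK

Take the bur block with the long burs out of the row and lay it flat in the cradle of the inspection stand, burs up, holding it by the block and never by the burs; it will have to be set down on the mat and taken again by its long faces. Then pull the lever over until its pointer lines up with the tab on the scale arc, and let go with the block still lying flat in the cradle. Leave the tab and everything else on the counter as it is.

Things in the scene. Friction and masses are not known exactly. Their poses are not given: they have to be found in the camera images.
- long_block: the bur block with the LONG burs (31 to 35 mm above the block top; at most 18 mm on the two other blocks of the row). A solid block 36 mm along its x, 64 mm along its y, 30 mm high, blue below and white above, about 0.16 kg; origin at the centre of its underside, z up. At any place in the row; there only its two short end faces (64 mm apart, along its y) are free for fingers
- long_block_burs: the ten thin steel burs standing on the long block, within 9 mm of its middle in x and 25 mm in y, from 30 to 65 mm above its underside: delicate, not to be gripped. Same origin and axes as long_block
- rack: flat steel rack plate 180 x 140 mm, fixed, its top 7 mm above the counter; origin under its centre. Three bur blocks stand on it in a row along its x, 43 mm apart centre to centre, so only 7 mm gaps between their long faces
- mat: plain grey mat 150 (x) x 130 (y) x 2 mm, fixed, origin under its centre: kept clear, a place to set the block down and take it again by its long faces
- stand: tilting inspection stand, fixed: white base 130 x 150 x 12 mm, origin under the cradle's centre; its -x side faces the robot, its y is parallel to the hinge. Two posts 82 mm high at y = +47 and -47 mm; upright aluminium scale arc at y = -57 mm (radius 85 mm about the hinge); the lever is outside the arc, at y = -83 mm
- hinge (a point): point on the hinge axis in the middle of the stand, 70 mm above the counter; the axis runs along the stand's y
- cradle (a joint): tilt of cradle and lever (one rigid piece), rad: 0 = cradle level, lever leaning 0.4 rad away from the robot (stand's +x); grows as the lever is pulled towards the robot (stand's -x), tipping the cradle the same way, burs towards the robot; stop at 1.0. Stiff hinge (0.5 N m, 4 N at the grip), stays where it is left; starts at 0 to 0.08
- seat (a point): centre of the cradle's floor, 15 mm below the hinge axis; axes of the cradle (the stand's when level). Steel cradle, open above: 44 mm between 10 mm high lips (5 mm thick) along x, 72 mm between 40 mm high end cheeks (4 mm thick) along y: the block lies with its 64 mm along the stand's y and is held there only by its long faces, above the lips
- lever_grip (a point): middle of the lever's black round cross-bar grip (16 mm thick, 62 mm long, parallel to the hinge, from 80 to 142 mm to the stand's -y side), 130 mm from the hinge axis; when the lever is upright it is 200 mm above the counter. Axes those of the cradle
- pointer (a point): tip of the small steel pointer fin on the lever, 98 mm from the hinge axis, next to the arc; axes those of the cradle
- tab (a joint): angle at which the dark steel tab is set on the scale arc, rad, measured as cradle: the pointer lines up with the tab when both joints read the same. Set somewhere between 0.3 and 0.7 and stiff; must stay where it is
- tab_mark (a point): the point of the tab (8 mm wide along the arc, 24 mm radially, from 78 to 102 mm from the hinge axis) that the pointer should meet, 98 mm from the hinge axis; axes turn with tab
- short_block1: the first of the two other bur blocks: same size and material as long_block but with short burs standing at most 18 mm above the block top; origin at the centre of its underside
- short_block2: the second short-bur block, same as short_block1
- tumbler: open steel instrument tumbler, 52 mm across and 128 mm high, on a round foot 90 mm across; origin under its centre; stands beyond the mat
- dishes: stack of three round glass dishes, 94 mm across, 47 mm high; origin under its centre; beyond the mat
- jar: amber glass jar with a white cap, 60 mm across, 75 mm high; origin under its centre
- brush: cleaning brush, 130 mm long, lying on the counter just beyond the mat
- bottle: white bottle, 66 mm across, 180 mm high; origin under its centre; far right
- tray: empty shallow steel tray 100 x 140 x 25 mm; origin under its centre; far right

How it is judged:
By the outcome, as a careful person would: the job done as asked, in the order asked, and still so for the second after the job is handed in, with the robot touching nothing.
It also fails if it takes over 58 s, if anything falls off the work surface, if the arm or the gripper's body presses on something with over 40 N, if the wrist force passes 120 N, or if a joint passes its speed limit or range.

## Working session

There is one attempt and no reset: what is moved stays moved. The work goes in short steps, Python scripts to look and compute and a tool call to move; the robot and the scene stay as the last step left them, time stands still between calls to the robot, and variables do not carry over. Pictures are saved under pics/ and viewed, about 8 in all and at most 12, crops included, and the job is handed in when it is done.

Besides the shell and the picture viewer there is one more tool, called as name(argument=value, ...) on one line, values as JSON. apply_moves: Moves the arm, as the interface text tells. Its arguments: {"type":"object","properties":{"deltas":{"type":"array"},"grip_force":{"type":"number"}},"required":["deltas"]}

```bash
mkdir -p pics; ls; python3 - <<'E'
from plant import robot, viewer, order
import cv2,numpy as np
for n in("scene","top"):
    cv2.imwrite(f"pics/{n}0.png",cv2.resize(viewer.read_camera(n),(800,600),interpolation=cv2.INTER_CUBIC))
    cv2.imwrite(f"/tmp/{n}0.png",viewer.read_camera(n))
    c=viewer.get_calibration(n);print(n,c, -np.array(c["R"]).T@np.array(c["t"]))
print(robot.read_state())
E
```

```text
pics
scene {'fx': 423.5288921023529, 'fy': 423.5288921023529, 'cx': 254.76631553907092, 'cy': 197.110773549278, 'R': array([[-0.10266353,  0.99458696, -0.01603069],
       [ 0.66522843,  0.05666681, -0.74448641],
       [-0.73954806, -0.08709567, -0.66744513]]), 't': array([ 0.08443979, -0.25963386,  1.62572108])} [1.38368359 0.07232318 0.89313937]
top {'fx': 366.3010989604045, 'fy': 366.3010989604045, 'cx': 254.73003543733412, 'cy': 192.4195562599512, 'R': array([[ 0.05922265, -0.99823579, -0.00424191],
       [-0.97656618, -0.05705523, -0.20751673],
       [ 0.20690861,  0.01643219, -0.97822227]]), 't': array([-0.06188438,  0.58180835,  1.15683991])} [ 0.33247919 -0.04758942  1.25211903]
{'t': 0.2, 'q': array([ 1.09057133e+00,  1.30891098e-01,  1.48887161e+00,  1.59284562e-05,
        1.52300371e+00, -8.53805750e-02]), 'dq': array([ 0.00018245, -0.00097748, -0.00280185,  0.00124746, -0.00089104,
       -0.00014668]), 'joint_torque': array([ 1.41182436e-04, -5.59752309e+01, -4.91746008e+01,  7.66460155e-02,
        3.10056377e-02, -3.72499574e-05]), 'tool_pos': array([0.23069978, 0.55372377, 0.40407251]), 'orientation': array([-6.16132957e-01, -3.08023175e+00,  1.76334288e-03]), 'force': array([-0.36227232, -0.34195187,  0.17216358]), 'wrist_torque': array([-0.00775389,  0.01896822,  0.02228302]), 'opening': 0.09269252634446966}
```

View pics/scene0.png

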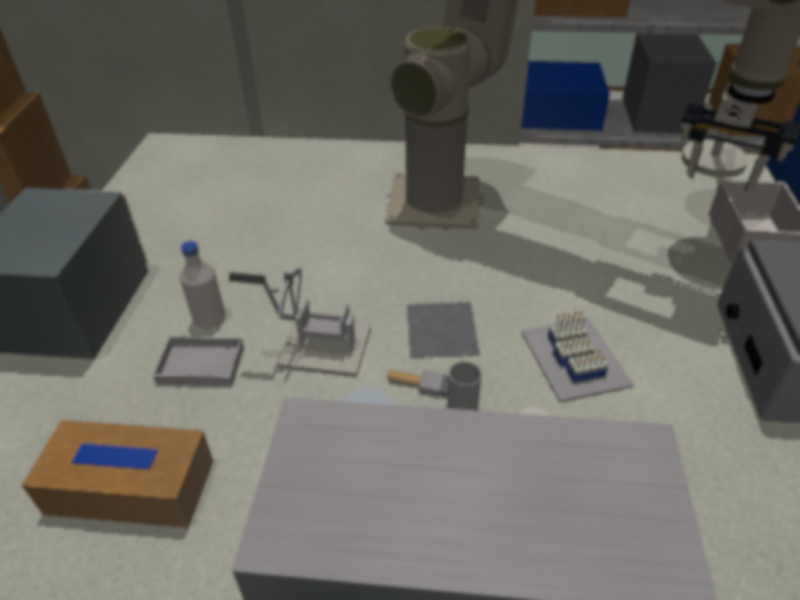

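View pics/top0.png

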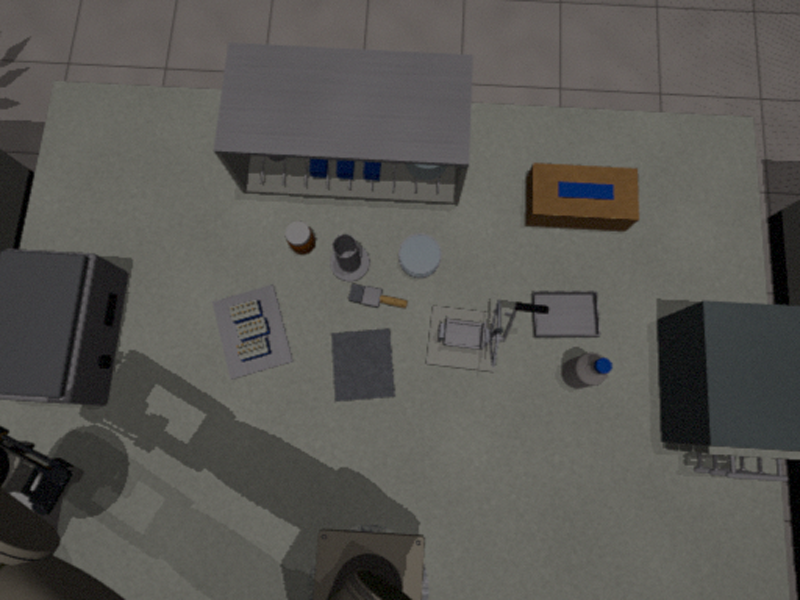

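```bash
python3 - <<'E'
import cv2,numpy as np
s=cv2.imread("/tmp/scene0.png");t=cv2.imread("/tmp/top0.png")
def c(im,x,y,w=80,h=60):
    return cv2.convertScaleAbs(cv2.resize(im[y:y+h,x:x+w],(400,300),interpolation=cv2.INTER_CUBIC),alpha=1.4)
m=np.vstack([np.hstack([c(s,333,197),c(s,145,168,88,66)]),np.hstack([c(t,125,182),c(t,272,185)])])
cv2.imwrite("pics/crops0.png",m)
E
```

```text
(no output)
```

View pics/crops0.png

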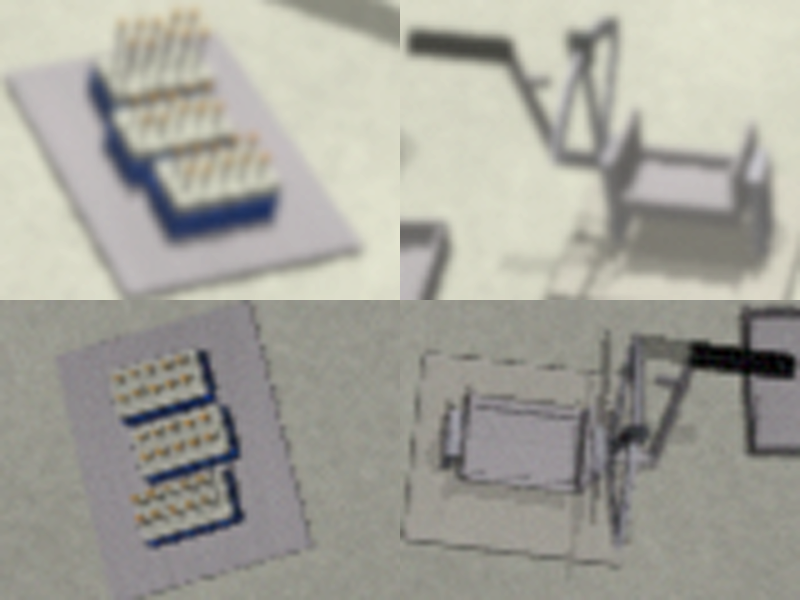

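```bash
cat > h.py <<'E'
import numpy as np,cv2
from plant import robot,viewer,order
C={n:viewer.get_calibration(n) for n in("scene","top")}
def ray(n,uv):
    c=C[n];R=np.array(c["R"]);t=np.array(c["t"])
    d=R.T@np.array([(uv[0]-c["cx"])/c["fx"],(uv[1]-c["cy"])/c["fy"],1]);return -R.T@t,d/np.linalg.norm(d)
def plane(n,uv,z):
    o,d=ray(n,uv);return o+d*(z-o[2])/d[2]
def tri(a,b):
    (o,d),(p,e)=ray("scene",a),ray("top",b)
    s=np.linalg.lstsq(np.c_[d,-e],p-o,rcond=None)[0];A=o+s[0]*d;B=p+s[1]*e
    return (A+B)/2,np.linalg.norm(A-B)
def proj(n,X):
    c=C[n];p=np.array(c["R"])@np.array(X)+np.array(c["t"]);return np.array([c["fx"]*p[0]/p[2]+c["cx"],c["fy"]*p[1]/p[2]+c["cy"]])
E
python3 - <<'E'
from h import *
t=cv2.imread("/tmp/top0.png");s=cv2.imread("/tmp/scene0.png")
cr=t[185:245,130:195]; print("samples rack,white,blue", t[235,152],t[208,158],t[220,168])
f=t.astype(int)
# blue
def comps(m,name,amin=8):
    n,l,st,ce=cv2.connectedComponentsWithStats(m.astype(np.uint8))
    for i in range(1,n):
        if st[i,4]>=amin: print(name,st[i],ce[i].round(1))
sub=np.zeros(t.shape[:2],bool);sub[180:245,133:190]=1
comps((f[...,0]-f[...,2]>25)&sub,"blue")
hsv=cv2.cvtColor(t,cv2.COLOR_BGR2HSV)
for y in range(197,234,1): print(y,' '.join('%3d/%2d'%(f[y,x].max(),np.clip(f[y,x,0]-f[y,x,2],-99,99)) for x in range(146,176,1)))
E
```

```text
samples rack,white,blue [104 101 105] [ 91 100 101] [84 90 90]
blue [151 201  17   6  20] [159.4 203.2]
blue [155 212  18   6  19] [163.9 214.6]
197  97/-3 104/-17 100/-32  83/-16 102/-7 100/-13  93/-9 102/-6 100/-6  98/-6 106/-6 110/-5 110/-8 103/-7 105/-9 113/-44  83/-29  84/-8 105/-5  65/ 2  37/21  55/ 7  94/ 2 100/ 1  99/ 1 100/ 0  99/-1  97/ 0 100/ 2 100/-1
198  96/ 0 105/-9  95/-11  79/-9 103/-6 111/-8 109/-7 103/-7 109/-9 110/-10 110/-8 105/-8 108/-38  82/-25  80/-10 103/-24  82/-16 102/-8 111/-6  80/-5  49/13  48/15  88/-1  98/ 0  97/-1  99/-1  98/-1 101/ 0 102/ 0 101/ 1
199  99/ 1 107/-3 104/-4 108/-3 109/-4 111/-10 103/-10  86/-8 100/-23 111/-44  86/-27  83/-9 102/-21  84/-17  99/-4 107/-5 104/-9 115/-10 117/-8 104/-5  70/16  49/26  71/ 2  96/ 1  96/ 0 100/ 0 100/-2 101/-1 101/-1 101/ 0
200  97/-1 107/-6 110/-11 108/-8 107/-9 108/-27  89/-33  77/-11  83/-7 102/-21  79/-11 101/-5 112/-6 112/-6 112/-7 115/-9 113/-7 109/-7 113/-7 109/-2  75/14  51/18  88/ 1 101/ 0  99/ 0  97/-1 100/ 1 102/ 0 100/ 1 101/ 0
201  97/ 1  99/-4 109/-26  97/-31  88/-13 100/-8  93/-11  94/-8 104/-6 1
[... 6411 characters left out ...]
 0 102/ 0 104/-1 102/ 0 103/-3 103/ 0 101/ 0 103/ 0 104/ 0
231 102/ 0 103/-2 101/-1 104/ 0 102/-2 103/-3 102/-1 100/ 0  88/ 4  79/11  74/11  92/ 0 100/-2 104/ 0 102/ 0 103/-1 106/-1 104/-1 105/ 0 106/ 1 104/-2 106/-1 103/ 2 104/ 0 102/ 2 102/ 0 101/ 0 105/-1 103/ 0 105/ 0
232 104/ 2 102/ 0 103/-2 103/-1 105/ 3 100/ 0 104/ 0 104/-2 103/ 1 105/ 1 102/-1 101/ 0 102/ 0 106/-3 102/-1 104/-2 104/ 1 103/ 0 104/ 0 105/ 1 100/-1 102/ 0 103/-1 104/-1 101/ 0 102/-1 103/ 2 102/-2 103/ 0 105/ 0
233 100/ 1 103/ 0 102/ 0 102/ 1 102/-1 103/ 1 103/ 0 104/-2 102/-1 104/ 0 104/-2 100/ 0 100/ 0 103/ 0 104/-1 104/ 1 105/-3 103/-2 101/ 2 102/ 1 108/-4 103/ 1 104/-1 102/-1 102/-2 102/ 1 101/-1 105/-3 104/ 1 105/-2
```

```bash
python3 - <<'E'
from h import *
np.set_printoptions(precision=4,suppress=True)
B={1:([(148.6,205),(152,204),(155.5,203),(159,202),(162.7,201)],(165.8,200.4),(147.5,205.3)),
2:([(153.3,217),(155.5,216),(159,215),(162.2,214),(165.5,213),(169.1,212)],(169.7,211.8),(152.9,217.1)),
3:([(153.7,230),(155.9,229),(159.1,228),(162.7,227),(166.2,226),(169.8,225)],(170.6,224.7),(153,230.2))}
for k,(e,r,l) in B.items():
    P=np.array([plane("top",p,.037)[:2] for p in e]);vx,vy,x0,y0=cv2.fitLine(P.astype(np.float32),cv2.DIST_L2,0,0,0).ravel()
    if vy<0: vx,vy=-vx,-vy
    R=plane("top",r,.037)[:2];L=plane("top",l,.037)[:2]
    print(k,"ydir ang",np.arctan2(-vx,vy),"R",R,"L",L,np.linalg.norm(R-L),"R+ctr",R+32*.001*np.array([vx,vy])+.018*np.array([vy,-vx]))
q=lambda x,y,ox,oy:((x+.5)/5-.5+ox,(y+.5)/5-.5+oy)
print("rack",*[plane("top",q(x,y-300,125,182),.007)[:2] for x,y in((57,357),(250,302),(312,546),(115,600))])
print("stand",*[plane("top",q(x-400,y-300,272,185),.012)[:2] for x,y in((423,353),(405,541),(617,565))])
t=cv2.imread("/tmp/top0.png")
# mat: dark gray mask
g=cv2.GaussianBlur(cv2.cvtColor(t,cv2.COLOR_BGR2GRAY),(3,3),0);m=np.zeros_like(g);m[205:262,205:260]=(g[205:262,205:260]<75)
c=max(cv2.findContours(m,0,1)[0],key=cv2.contourArea);r=cv2.minAreaRect(c);print("mat",r,*[plane("top",p,.002)[:2] for p in cv2.boxPoints(r)])
# cradle lips/cheeks and grip
for nm,z,pts in(("liptop",.065,((470,402),(583,410),(463,480),(580,492))),("cheektop",.095,((470,390),(588,412),(580,490),(460,480)))):
    print(nm,*[plane("top",q(x-400,y-300,272,185),z)[:2] for x,y in pts])
w=88/400
qs=lambda x,y:((x-400+.5)*w-.5+145,(y+.5)*w-.5+168)
tt=lambda x,y:q(x-400,y-300,272,185)
for a,b in(((410,42),(795,366)),((510,50),(692,354))): print("grip",tri(qs(*a),tt(*b)))
E
```

```text
1 ydir ang 0.3435522 R [0.5445 0.2712] L [0.5241 0.331 ] 0.06315653616808335 R+ctr [0.5506 0.3074]
2 ydir ang 0.36722896 R [0.5065 0.2538] L [0.4853 0.3081] 0.05824443997049287 R+ctr [0.5118 0.2902]
3 ydir ang 0.3575849 R [0.4634 0.2462] L [0.4417 0.3026] 0.06049430407518138 R+ctr [0.469  0.2824]
rack [0.5697 0.3855] [0.6167 0.2555] [0.4492 0.1954] [0.4049 0.325 ]
stand [ 0.5893 -0.1014] [ 0.459  -0.0953] [ 0.4512 -0.2388]
mat ((231.83847045898438, 233.09231567382812), (43.211143493652344, 37.27585220336914), 86.8201675415039) [0.5174 0.1163] [ 0.5321 -0.0115] [ 0.3858 -0.0287] [0.3716 0.096 ]
liptop [ 0.5473 -0.1315] [ 0.5463 -0.2058] [ 0.4955 -0.1291] [ 0.4921 -0.2054]
cheektop [ 0.5497 -0.129 ] [ 0.5398 -0.205 ] [ 0.4893 -0.2014] [ 0.4912 -0.1251]
grip (array([ 0.5558, -0.3104,  0.1959]), np.float64(0.002590944960468317))
grip (array([ 0.5594, -0.25  ,  0.1969]), np.float64(0.002144857144658698))
```

```bash
cat >> h.py <<'E'
from scipy.spatial.transform import Rotation as Ro
def pose():
    s=robot.read_state();R=Ro.from_rotvec(s["orientation"]).as_matrix();return np.array(s["tool_pos"]),R,s
def rows(wps,grip,vmax=55):
    """wps: (grasp point xyz m, yaw of tool y, [vmax]); prints rows of tool-frame shifts, rounding fed back"""
    p,R,s=pose();p=p*1000;y=np.arctan2(R[1,1],R[0,1]);print("now grasp",(p+R[:,2]*167).round(1),"yaw",round(y,3),"tilt z",R[:,2].round(4),"open",round(s["opening"]*1e3,1),"F",s["force"].round(1),"t",s["t"])
    for w in wps:
        T=np.array(w[0])*1000+[0,0,167];v=w[2] if len(w)>2 else vmax;g=w[3] if len(w)>3 else grip
        while 1:
            d=T-p;dy=(w[1]-y+np.pi)%(2*np.pi)-np.pi
            n=max(1,int(np.ceil(max(np.linalg.norm(d)/v,abs(dy)/.18)-1e-2)))
            X=np.array([np.sin(y),-np.cos(y),0]);Y=np.array([np.cos(y),np.sin(y),0]);Z=np.array([0,0,-1.])
            l=np.round(np.array([X@d,Y@d,Z@d])/n*2)/2;a=round(-dy/n,2)
            print([g,l.tolist(),a]);p=p+l[0]*X+l[1]*Y+l[2]*Z;y-=a
            if n==1:break
        print("-> ",p.round(1)-[0,0,167],round(y,3))
E
python3 - <<'E'
from h import *
rows([((.40,.36,.237),1.92),((.469,.281,.16),1.92),((.469,.281,.10),1.92)],93)
E
```

```text
now grasp [230.6 553.6 237.1] yaw 1.176 tilt z [-6.e-04 -1.e-03 -1.e+00] open 92.7 F [-0.4 -0.3  0.2] t 0.2
[93, [46.0, -22.5, 0.0], np.float64(-0.15)]
[93, [42.5, -29.5, 0.0], np.float64(-0.15)]
[93, [37.5, -35.5, 0.0], np.float64(-0.15)]
[93, [31.5, -40.5, 0.0], np.float64(-0.15)]
[93, [25.0, -45.0, 0.0], np.float64(-0.14)]
->  [399.9 359.8 237.1] 1.916
[93, [13.0, -32.5, 25.5], np.float64(-0.0)]
[93, [12.5, -32.5, 26.0], np.float64(-0.0)]
[93, [13.0, -32.5, 25.5], np.float64(-0.0)]
->  [469.1 281.1 160.1] 1.916
[93, [-0.0, -0.0, 30.0], np.float64(-0.0)]
[93, [-0.0, -0.0, 30.0], np.float64(-0.0)]
->  [469.1 281.1 100.1] 1.916
```

```bash
sed -i 's/X=np.array(\[np.sin(y),-np.cos(y),0\])/X=np.array([-np.sin(y),np.cos(y),0])/; s/a=round(-dy\/n,2)/a=round(float(-dy\/n),2)/' h.py
python3 - <<'E'
from h import *
print(pose()[1].round(3))
rows([((.40,.36,.237),1.92),((.469,.281,.16),1.92),((.469,.281,.10),1.92)],93)
E
```

```text
[[-0.923  0.385 -0.001]
 [ 0.385  0.923 -0.001]
 [ 0.    -0.001 -1.   ]]
now grasp [230.6 553.6 237.1] yaw 1.176 tilt z [-6.e-04 -1.e-03 -1.e+00] open 92.7 F [-0.4 -0.3  0.2] t 0.2
[93, [-46.0, -22.5, 0.0], -0.15]
[93, [-42.5, -29.5, 0.0], -0.15]
[93, [-37.5, -35.5, 0.0], -0.15]
[93, [-31.5, -40.5, 0.0], -0.15]
[93, [-25.0, -45.0, 0.0], -0.14]
->  [399.9 359.8 237.1] 1.916
[93, [-13.0, -32.5, 25.5], -0.0]
[93, [-12.5, -32.5, 26.0], -0.0]
[93, [-13.0, -32.5, 25.5], -0.0]
->  [469.1 281.1 160.1] 1.916
[93, [0.0, -0.0, 30.0], -0.0]
[93, [0.0, -0.0, 30.0], -0.0]
->  [469.1 281.1 100.1] 1.916
```

apply_moves(deltas=[[93, [-46, -22.5, 0], -0.15], [93, [-42.5, -29.5, 0], -0.15], [93, [-37.5, -35.5, 0], -0.15], [93, [-31.5, -40.5, 0], -0.15], [93, [-25, -45, 0], -0.14]], grip_force=20)

```text
t: 0.82
tool_pos: [0.4007, 0.3585, 0.4046]
orientation: [0.547, -3.094, 0.0]
force: [0.5, 0.3, 0.4]
opening: 0.0928
```

apply_moves(deltas=[[93, [-13, -32.5, 25.5], 0], [93, [-12.5, -32.5, 26], 0], [93, [-13, -32.5, 25.5], 0], [93, [0, 0, 0], 0], [93, [0, 0, 0], 0]])

```text
t: 1.45
tool_pos: [0.4691, 0.2815, 0.3281]
orientation: [0.539, -3.095, -0.001]
force: [0.3, 0.4, -0.1]
opening: 0.0927
```

```bash
python3 - <<'E'
from h import *
s=viewer.read_camera("scene");t=viewer.read_camera("top")
rows([((.469,.281,.10),1.92),((.469,.281,.032),1.92,35)],93)
def c(im,n,P):
    u,v=proj(n,P).astype(int);return cv2.convertScaleAbs(cv2.resize(im[v-45:v+30,u-50:u+50],(400,300),interpolation=cv2.INTER_CUBIC),alpha=1.4)
P=(.469,.281,.06)
cv2.imwrite("pics/p1.png",np.hstack([c(s,"scene",P),c(t,"top",P)]))
E
```

```text
now grasp [469.2 282.3 161.9] yaw 1.917 tilt z [ 0.0014  0.001  -1.    ] open 93.0 F [ 0.3 -0.1 -0.4] t 1.55
[93, [0.0, -0.5, 31.0], -0.0]
[93, [0.5, -0.5, 31.0], -0.0]
->  [468.8 281.   99.9] 1.917
[93, [-0.0, -0.0, 34.0], -0.0]
[93, [-0.0, -0.0, 34.0], -0.0]
->  [468.8 281.   31.9] 1.917
```

View pics/p1.png

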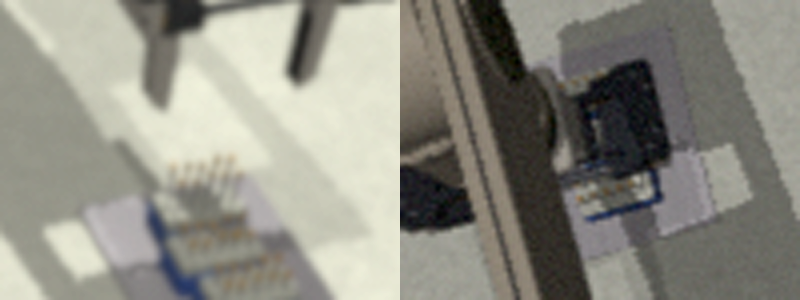

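apply_moves(deltas=[[93, [0, -0.5, 31], 0], [93, [0.5, -0.5, 31], 0], [93, [0, 0, 24], 0], [93, [0, 0, 24], 0], [93, [0, 0, 20], 0]])

```text
t: 2.17
tool_pos: [0.4687, 0.2812, 0.1979]
orientation: [-0.542, 3.093, 0.001]
force: [-0.1, -0.4, -0.6]
opening: 0.0929
```

apply_moves(deltas=[[60, [0, 0, 0], 0], [60, [0, 0, 0], 0], [60, [0, 0, 0], 0], [60, [0, 0, 0], 0], [60, [0, 0, 0], 0]], grip_force=20)

```text
t: 2.8
tool_pos: [0.4696, 0.2805, 0.1991]
orientation: [-0.539, 3.093, 0.001]
force: [-1.8, -0.1, 7.3]
opening: 0.0636
```

```bash
python3 - <<'E'
from h import *
rows([((.469,.281,.13),1.92,30)],55)
E
```

```text
now grasp [469.9 280.7  32.1] yaw 1.916 tilt z [ 0.0019  0.0012 -1.    ] open 63.6 F [-1.8 -0.1  7.3] t 2.8
[55, [0.0, 0.0, -24.5], -0.0]
[55, [0.0, 0.0, -24.5], -0.0]
[55, [0.0, 0.5, -24.5], -0.0]
[55, [0.5, 0.0, -24.5], -0.0]
->  [469.  280.8 130.1] 1.916
```

apply_moves(deltas=[[52, [0, 0, 0], 0], [52, [0, 0, -8], 0], [52, [0, 0, -20], 0], [52, [0, 0, -30], 0], [52, [0, 0, -40], 0]], grip_force=30)

```text
t: 3.42
tool_pos: [0.4684, 0.2797, 0.2958]
orientation: [0.539, -3.092, 0.001]
force: [0.0, 0.6, -1.1]
opening: 0.0636
```

```bash
python3 - <<'E'
from h import *
rows([((.452,.043,.13),1.52,40),((.452,.043,.06),1.52,25),((.452,.043,.0275),1.52,11)],52)
E
```

```text
now grasp [468.  279.4 128.8] yaw 1.916 tilt z [-0.0024 -0.0013 -1.    ] open 63.6 F [ 0.   0.6 -1.1] t 3.425
[52, [16.0, -36.0, -0.0], 0.07]
[52, [13.5, -37.5, -0.0], 0.07]
[52, [10.5, -38.0, -0.5], 0.06]
[52, [8.5, -38.5, -0.0], 0.07]
[52, [5.5, -39.0, -0.5], 0.06]
[52, [3.5, -39.5, -0.0], 0.07]
->  [451.8  43.1 129.8] 1.516
[52, [-0.0, -0.0, 23.5], -0.0]
[52, [-0.0, -0.0, 23.0], -0.0]
[52, [-0.0, -0.0, 23.5], -0.0]
->  [451.8  43.1  59.8] 1.516
[52, [-0.0, -0.0, 11.0], -0.0]
[52, [-0.0, -0.0, 10.5], -0.0]
[52, [-0.0, -0.0, 11.0], -0.0]
->  [451.8  43.1  27.3] 1.516
```

apply_moves(deltas=[[52, [16, -36, 0], 0.07], [52, [13.5, -37.5, 0], 0.07], [52, [10.5, -38, -0.5], 0.06], [52, [8.5, -38.5, 0], 0.07], [52, [5.5, -39, -0.5], 0.06]])

```text
t: 4.05
tool_pos: [0.455, 0.0818, 0.297]
orientation: [0.021, -3.142, 0.0]
force: [0.9, 0.0, -1.4]
opening: 0.0636
```

apply_moves(deltas=[[52, [3.5, -39.5, 0], 0.07], [52, [0, 0, 24], 0], [52, [0, 0, 23], 0], [52, [0, 0, 23], 0], [52, [0, 0, 0], 0]])

```text
t: 4.68
tool_pos: [0.4513, 0.0434, 0.2251]
orientation: [-0.086, -3.136, 0.0]
force: [-0.4, 0.0, -0.8]
opening: 0.064
```

```bash
python3 - <<'E'
from h import *
rows([((.452,.043,.0275),1.52,11)],52)
E
```

```text
now grasp [450.5  43.4  58.1] yaw 1.516 tilt z [-0.0043  0.     -1.    ] open 64.0 F [-0.4  0.  -0.8] t 4.675
[52, [-0.5, -0.0, 10.0], -0.0]
[52, [-0.0, -0.0, 10.5], -0.0]
[52, [-0.5, -0.5, 10.0], -0.0]
->  [452.2  42.9  27.6] 1.516
```

apply_moves(deltas=[[52, [0, 0, 10], 0], [52, [0, 0, 10], 0], [52, [0, 0, 7], 0], [52, [0, 0, 2], 0], [52, [0, 0, 0], 0]])

```text
t: 5.3
tool_pos: [0.4525, 0.0435, 0.1977]
orientation: [-0.086, -3.14, 0.0]
force: [-0.0, -1.0, -1.5]
opening: 0.0636
```

apply_moves(deltas=[[52, [0, 0, 1.5], 0], [52, [0, 0, 0.5], 0], [52, [0, 0, 0], 0]])

```text
t: 5.68
tool_pos: [0.4526, 0.0435, 0.1958]
orientation: [0.086, 3.14, -0.0]
force: [0.0, 0.3, -1.0]
opening: 0.0636
```

apply_moves(deltas=[[52, [0, 0, 1], 0], [52, [0, 0, 1], 0], [52, [0, 0, 0], 0]])

```text
t: 6.05
tool_pos: [0.4526, 0.0435, 0.1941]
orientation: [-0.086, -3.14, 0.0]
force: [-3.4, -0.4, 5.0]
opening: 0.0638
```

apply_moves(deltas=[[93, [0, 0, 0], 0], [93, [0, 0, 0], 0], [93, [0, 0, -15], 0], [93, [0, 0, -25], 0], [93, [0, 0, -30], 0.174]])

```text
t: 6.68
tool_pos: [0.4524, 0.0435, 0.265]
orientation: [-0.363, -3.12, 0.0]
force: [-0.0, 0.8, -0.5]
opening: 0.093
```

apply_moves(deltas=[[93, [0, 0, -20], 0.174], [93, [0, 0, 0], 0.174], [93, [0, 0, 0], 0.174], [93, [0, 0, 0], 0.174], [93, [0, 0, 0], 0.174]])

```text
t: 7.3
tool_pos: [0.4527, 0.0435, 0.2849]
orientation: [1.648, 2.674, 0.001]
force: [0.6, 0.4, -0.2]
opening: 0.0932
```

apply_moves(deltas=[[93, [0, 0, 0], 0.174], [93, [0, 0, 0], 0.174], [93, [0, 0, 0], 0.174], [93, [0, 0, 0], 0]])

```text
t: 7.8
tool_pos: [0.4527, 0.0435, 0.2847]
orientation: [2.275, 2.166, 0.001]
force: [0.9, 0.2, -0.4]
opening: 0.093
```

```bash
python3 - <<'E'
from h import *
s=viewer.read_camera("scene");t=viewer.read_camera("top")
rows([((.4526,.0435,.06),-.05,30),((.4526,.0435,.035),-.05,13)],93)
def c(im,n,P,w=100,h=75):
    u,v=proj(n,P).astype(int);a=u-w//2;b=v-h//2;print(n,a,b);return cv2.convertScaleAbs(cv2.resize(im[b:b+h,a:a+w],(400,300),interpolation=cv2.INTER_CUBIC),alpha=1.4)
P=(.4526,.0435,.05);S=(.52,-.19,.1)
cv2.imwrite("pics/p2.png",np.vstack([np.hstack([c(s,"scene",P),c(t,"top",P)]),np.hstack([c(s,"scene",S,80,60),c(t,"top",S,80,60)])]))
cv2.imwrite("/tmp/s2.png",s);cv2.imwrite("/tmp/t2.png",t)
E
```

```text
now grasp [452.7  43.5 117.4] yaw -0.046 tilt z [ 7.e-04 -0.e+00 -1.e+00] open 92.8 F [-0.8 -0.1  0.2] t 7.9
[93, [-0.0, -0.0, 28.5], 0.0]
[93, [-0.0, -0.0, 29.0], 0.0]
->  [452.6  43.5  59.9] -0.046
[93, [-0.0, -0.0, 12.5], 0.0]
[93, [-0.0, -0.0, 12.5], 0.0]
->  [452.6  43.5  34.9] -0.046
scene 231 162
top 180 194
scene 158 167
top 264 182
```

View pics/p2.png

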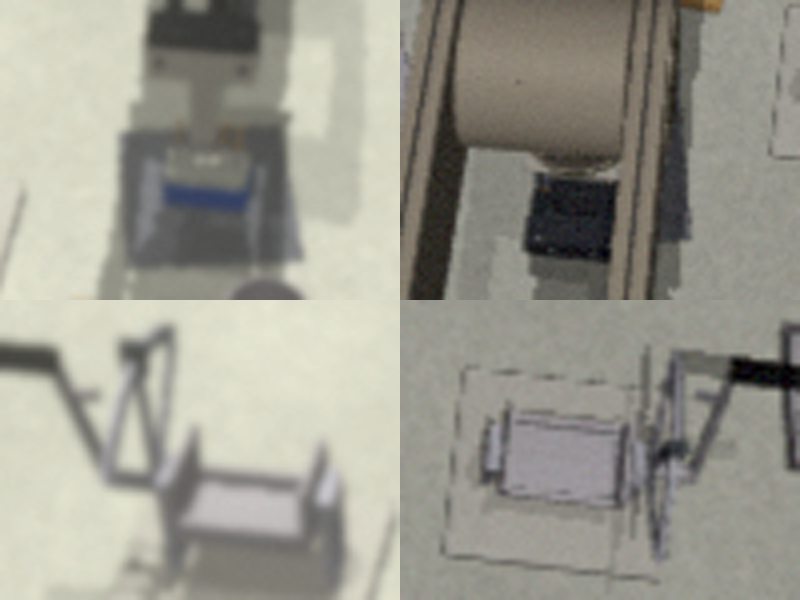

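apply_moves(deltas=[[93, [0, 0, 29], 0], [93, [0, 0, 29], 0], [93, [0, 0, 13], 0], [93, [0, 0, 12], 0], [50, [0, 0, 0], 0]])

```text
t: 8.52
tool_pos: [0.4524, 0.0435, 0.2004]
orientation: [-2.275, -2.166, 0.001]
force: [-1.1, 0.2, 0.2]
opening: 0.0869
```

apply_moves(deltas=[[30, [0, 0, 0], 0], [30, [0, 0, 0], 0], [30, [0, 0, 0], 0], [30, [0, 0, 0], 0], [30, [0, 0, 0], 0]], grip_force=30)

```text
t: 9.15
tool_pos: [0.4525, 0.0435, 0.2008]
orientation: [2.276, 2.165, -0.0]
force: [-0.8, 1.5, 0.3]
opening: 0.0375
```

```bash
python3 - <<'E'
from h import *
p,R,s=pose();print(p+R[:,2]*.167,s["opening"],s["force"])
q=lambda x,y,ox,oy:((x+.5)/5-.5+ox,(y+.5)/5-.5+oy)
S=lambda x,y:q(x,y-300,158,167);T=lambda x,y:q(x-400,y-300,264,182)
O=np.array([.520,-.1675]);ya=-.05
def loc(X): 
    d=np.array(X[:2])-O;c,s_=np.cos(ya),np.sin(ya);return np.array([c*d[0]+s_*d[1],-s_*d[0]+c*d[1],X[2]]).round(4)
for n,a,b in(("tab",(132,350),(672,448)),("pointer tip",(100,393),(694,398)),("ptr base",(78,399),(722,397)),("cheekL top near?",(194,432),(509,402)),("cheekR top",(322,443),(509,402))):
    X,e=tri(S(*a),T(*b));l=loc(X);print(n,l,round(e,4),"ang",round(.4-np.arctan2(l[0],l[2]-.07),3),"r",round(np.hypot(l[0],l[2]-.07),4))
# predicted pixel of model features
def W(l): 
    c,s_=np.cos(ya),np.sin(ya);return [O[0]+c*l[0]-s_*l[1],O[1]+s_*l[0]+c*l[1],l[2]]
inv=lambda n,ox,oy,X:((proj(n,X)-[ox,oy])+.5)*5-.5
th=.05
def Cr(l): # cradle coords rel hinge -> stand
    c,s_=np.cos(th),np.sin(th);return [l[0]*c-l[2]*s_,l[1],.07+l[0]*s_+l[2]*c]
for nm,l in(("base -x+y",[-.065,.075,.012]),("base +x+y",[.065,.075,.012]),("base -x-y",[-.065,-.075,.012])):
    print(nm,"top",inv("top",264,182,W(l)).round(0)+[400,300])
for nm,l in(("floor -x+y",[-.022,.036,-.015]),("floor -x-y",[-.022,-.036,-.015]),("lip +x +y top in",[.022,.036,-.005]),("lip +x -y top in",[.022,-.036,-.005]),("cheek+ top +x?",[.02,.036,.025]),("cheek- top",[.02,-.036,.025])):
    X=W(Cr(l));print(nm,"scene",inv("scene",158,167,X).round(0)+[0,300],"top",inv("top",264,182,X).round(0)+[400,300])
E
```

```text
[0.45251207 0.04353235 0.03379466] 0.03752749080853164 [-0.82221754  1.53556041  0.32502537]
tab [-0.002  -0.0545  0.1696] 0.0009 ang 0.42 r 0.0996
pointer tip [ 0.0304 -0.0649  0.1651] 0.0016 ang 0.091 r 0.0998
ptr base [ 0.0328 -0.0796  0.1617] 0.0069 ang 0.056 r 0.0974
cheekL top near? [0.028  0.0153 0.1447] 0.0587 ang 0.041 r 0.0798
cheekR top [0.0209 0.048  0.1347] 0.0099 ang 0.088 r 0.068
base -x+y top [436. 556.]
base +x+y top [455. 368.]
base -x-y top [658. 580.]
floor -x+y scene [318. 497.] top [504. 490.]
floor -x-y scene [198. 486.] top [613. 501.]
lip +x +y top in scene [300. 533.] top [512. 422.]
lip +x -y top in scene [176. 521.] top [621. 433.]
cheek+ top +x? scene [298. 490.] top [515. 419.]
cheek- top scene [172. 479.] top [627. 431.]
```

```bash
python3 - <<'E'
from h import *
O=np.array([.520,-.1675]);ya=-.05;th=.06
def W(l): 
    c,s_=np.cos(ya),np.sin(ya);return [O[0]+c*l[0]-s_*l[1],O[1]+s_*l[0]+c*l[1],l[2]]
def Cr(l):
    c,s_=np.cos(th),np.sin(th);return W([l[0]*c-l[2]*s_,l[1],.07+l[0]*s_+l[2]*c])
out=[]
for n,f,a,b in(("scene","/tmp/s2.png",180,190),("top","/tmp/t2.png",275,192)):
    im=cv2.imread(f)[b:b+48,a:a+40];im=cv2.convertScaleAbs(cv2.resize(im,(400,480),interpolation=cv2.INTER_CUBIC),alpha=1.5)
    P=lambda X:tuple(int(v) for v in ((proj(n,X)-[a,b])+.5)*10-.5)
    def box(z,x,y,col):
        c=[P(Cr([i*x,j*y,z])) for i,j in((1,1),(1,-1),(-1,-1),(-1,1))]
        for k in range(4): cv2.line(im,c[k],c[(k+1)%4],col,1)
    box(-.005,.022,.036,(0,0,255));box(-.005,.027,.036,(0,160,255));
    box(-.015,.022,.036,(0,255,0))
    for sg in(1,-1):
        for yy in(.036,.040): cv2.line(im,P(Cr([.022,sg*yy,.025])),P(Cr([-.022,sg*yy,.025])),(255,0,0),1)
    out.append(im)
cv2.imwrite("pics/ov.png",np.hstack(out))
E
```

```text
(no output)
```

View pics/ov.png

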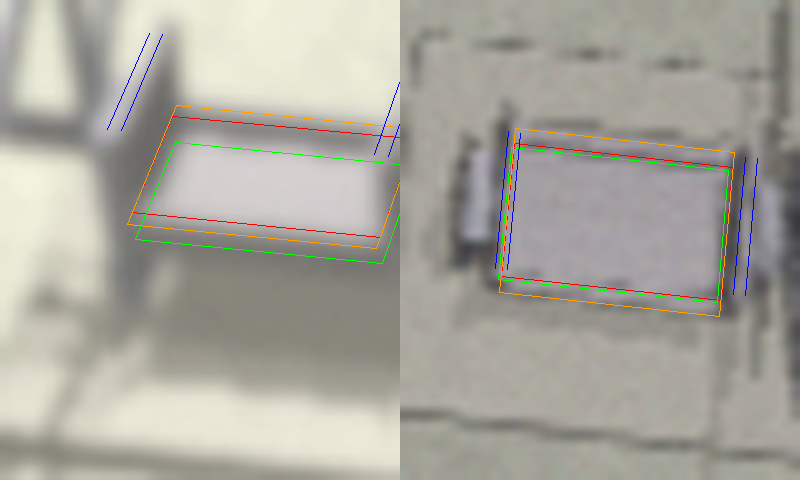

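```bash
python3 - <<'E'
from h import *
rows([((.4525,.0435,.16),-.05,35),((.5205,-.1675,.16),-.05,40),((.5205,-.1675,.10),-.05,20)],30)
E
```

```text
now grasp [452.5  43.5  33.8] yaw -0.05 tilt z [ 0. -0. -1.] open 37.5 F [-0.8  1.5  0.3] t 9.15
[30, [-0.0, -0.0, -31.5], 0.0]
[30, [-0.0, -0.0, -31.5], 0.0]
[30, [-0.0, -0.0, -31.5], 0.0]
[30, [-0.0, -0.0, -31.5], 0.0]
->  [452.5  43.5 159.8] -0.05
[30, [-34.5, 13.0, -0.0], 0.0]
[30, [-34.5, 13.0, -0.0], 0.0]
[30, [-34.5, 13.0, -0.0], 0.0]
[30, [-34.5, 13.0, -0.0], 0.0]
[30, [-34.5, 13.0, -0.0], 0.0]
[30, [-35.0, 13.5, -0.0], 0.0]
->  [ 520.6 -167.6  159.8] -0.05
[30, [0.0, -0.0, 20.0], 0.0]
[30, [0.0, -0.0, 20.0], 0.0]
[30, [0.0, -0.0, 20.0], 0.0]
->  [ 520.6 -167.6   99.8] -0.05
```

apply_moves(deltas=[[30, [0, 0, -10], 0], [30, [0, 0, -27], 0], [30, [0, 0, -32], 0], [30, [0, 0, -32], 0], [30, [0, 0, -25], 0]])

```text
t: 9.78
tool_pos: [0.4526, 0.0435, 0.3288]
orientation: [2.275, 2.165, 0.002]
force: [-0.0, 0.1, -1.7]
opening: 0.0354
```

apply_moves(deltas=[[30, [-34.5, 13, 0], 0], [30, [-34.5, 13, 0], 0], [30, [-34.5, 13, 0], 0], [30, [-34.5, 13, 0], 0], [30, [-34.5, 13, 0], 0]])

```text
t: 10.4
tool_pos: [0.509, -0.1332, 0.3273]
orientation: [2.276, 2.165, 0.0]
force: [0.4, -0.1, -1.4]
opening: 0.0355
```

apply_moves(deltas=[[30, [-35, 13.5, 0], 0], [30, [0, 0, 15], 0], [30, [0, 0, 10], 0], [30, [0, 0, 0], 0], [30, [0, 0, 0], 0]])

```text
t: 11.02
tool_pos: [0.5205, -0.1668, 0.3019]
orientation: [-2.275, -2.166, -0.0]
force: [-0.1, 0.9, -0.9]
opening: 0.0355
```

```bash
python3 - <<'E'
from h import *
s=viewer.read_camera("scene");t=viewer.read_camera("top")
rows([((.5205,-.1675,.095),-.05,20)],30)
def c(im,n,P,w=64,h=48):
    u,v=proj(n,P).astype(int);a=u-w//2;b=v-h//2;print(n,a,b);return cv2.convertScaleAbs(cv2.resize(im[b:b+h,a:a+w],(400,300),interpolation=cv2.INTER_CUBIC),alpha=1.5)
S=(.52,-.17,.1)
cv2.imwrite("pics/p3.png",np.hstack([c(s,"scene",S),c(t,"top",S)]))
E
```

```text
now grasp [ 520.9 -167.2  135.4] yaw -0.049 tilt z [ 9.e-04 -3.e-04 -1.e+00] open 35.6 F [ 0.7 -0.2 -1. ] t 11.125
[30, [-0.0, -0.0, 13.5], 0.0]
[30, [-0.0, -0.0, 13.5], 0.0]
[30, [-0.5, -0.0, 13.5], 0.0]
->  [ 520.7 -167.6   94.9] -0.049
scene 173 173
top 266 188
```

View pics/p3.png

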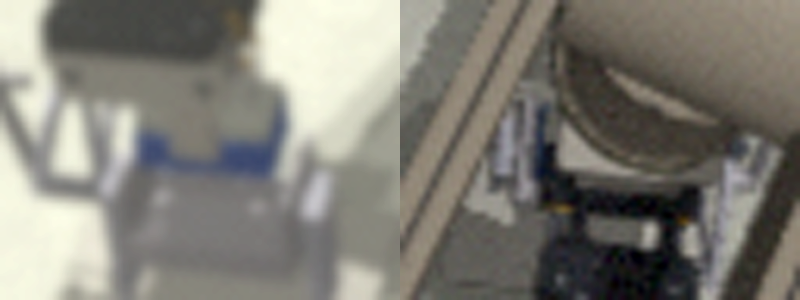

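apply_moves(deltas=[[30, [1.5, 0, 13], 0], [30, [0, 0, 13], 0], [30, [0, 0, 10], 0], [30, [0, 0, 3], 0], [30, [0, 0, 0], 0]])

```text
t: 11.75
tool_pos: [0.5206, -0.1662, 0.2624]
orientation: [-2.276, -2.165, 0.0]
force: [-0.8, -0.3, -2.1]
opening: 0.0355
```

```bash
python3 - <<'E'
from h import *
s=viewer.read_camera("scene");rows([((.5205,-.166,.0895),-.05,20)],30)
S=(.52,-.17,.08);u,v=proj("scene",S).astype(int);print(u-32,v-24)
cv2.imwrite("pics/p4.png",cv2.convertScaleAbs(cv2.resize(s[v-24:v+24,u-32:u+32],(640,480),interpolation=cv2.INTER_CUBIC),alpha=1.6))
E
```

```text
now grasp [ 520.8 -166.2   95.9] yaw -0.05 tilt z [ 1.e-04 -0.e+00 -1.e+00] open 35.5 F [ 0.2  0.  -2.6] t 11.8
[30, [0.0, -0.0, 6.5], -0.0]
->  [ 520.7 -166.2   89.4] -0.05
173 179
```

View pics/p4.png

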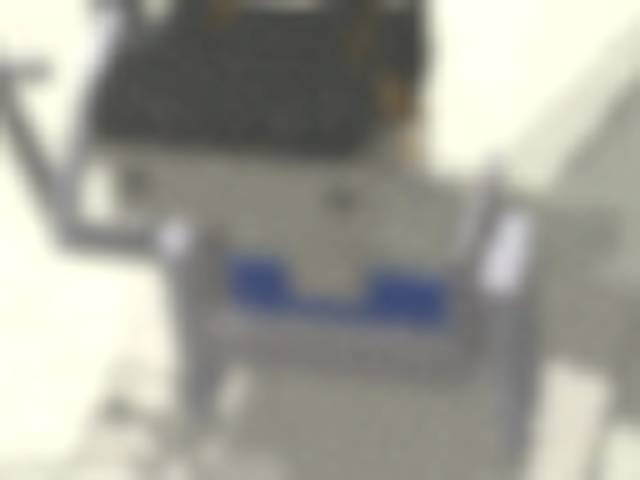

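apply_moves(deltas=[[30, [0, 0, 4], 0], [30, [0, 0, 1.5], 0], [30, [0, 0, 0], 0]])

```text
t: 12.18
tool_pos: [0.5206, -0.1661, 0.2571]
orientation: [-2.276, -2.165, 0.0]
force: [0.1, -0.5, -1.6]
opening: 0.0351
```

apply_moves(deltas=[[30, [0, 0, 1], 0], [30, [0, 0, 0], 0]])

```text
t: 12.42
tool_pos: [0.5206, -0.1661, 0.2562]
orientation: [-2.276, -2.165, 0.0]
force: [0.1, 0.1, -0.9]
opening: 0.0354
```

apply_moves(deltas=[[30, [0, 0, 1], 0], [30, [0, 0, 0], 0]])

```text
t: 12.68
tool_pos: [0.5206, -0.1661, 0.2552]
orientation: [2.276, 2.165, -0.0]
force: [-0.4, 0.5, -1.3]
opening: 0.0353
```

apply_moves(deltas=[[30, [0, 0, 1], 0], [30, [0, 0, 0], 0]])

```text
t: 12.92
tool_pos: [0.5207, -0.1661, 0.255]
orientation: [2.276, 2.165, -0.0]
force: [-3.4, 2.1, 5.8]
opening: 0.0356
```

apply_moves(deltas=[[50, [0, 0, 0], 0], [60, [0, 0, 0], 0], [60, [0, 0, -10], 0], [60, [0, 0, -20], 0], [60, [0, 0, -30], 0]])

```text
t: 13.55
tool_pos: [0.5203, -0.166, 0.3145]
orientation: [-2.275, -2.164, 0.001]
force: [-0.3, -0.4, 0.3]
opening: 0.06
```

apply_moves(deltas=[[60, [0, 0, -40], 0], [60, [0, 0, -45], 0], [60, [0, -40, -20], 0], [60, [0, -40, 0], 0], [60, [0, -40, 0], 0]])

```text
t: 14.18
tool_pos: [0.3997, -0.16, 0.4204]
orientation: [2.275, 2.164, 0.001]
force: [-0.3, 0.0, -0.4]
opening: 0.0598
```

```bash
python3 - <<'E'
from h import *
s=viewer.read_camera("scene");t=viewer.read_camera("top");rows([],60)
cv2.imwrite("/tmp/s5.png",s);cv2.imwrite("/tmp/t5.png",t)
def c(im,a,b,w=64,h=48):return cv2.convertScaleAbs(cv2.resize(im[b:b+h,a:a+w],(400,300),interpolation=cv2.INTER_CUBIC),alpha=1.5)
cv2.imwrite("pics/p5.png",np.vstack([np.hstack([c(s,173,179),c(t,266,188)]),np.hstack([c(s,143,165),c(t,298,188)])]))
E
```

```text
now grasp [ 398.5 -160.   253. ] yaw -0.051 tilt z [ 4.e-04 -7.e-04 -1.e+00] open 60.1 F [ 0.  -0.  -0.5] t 14.275
```

View pics/p5.png

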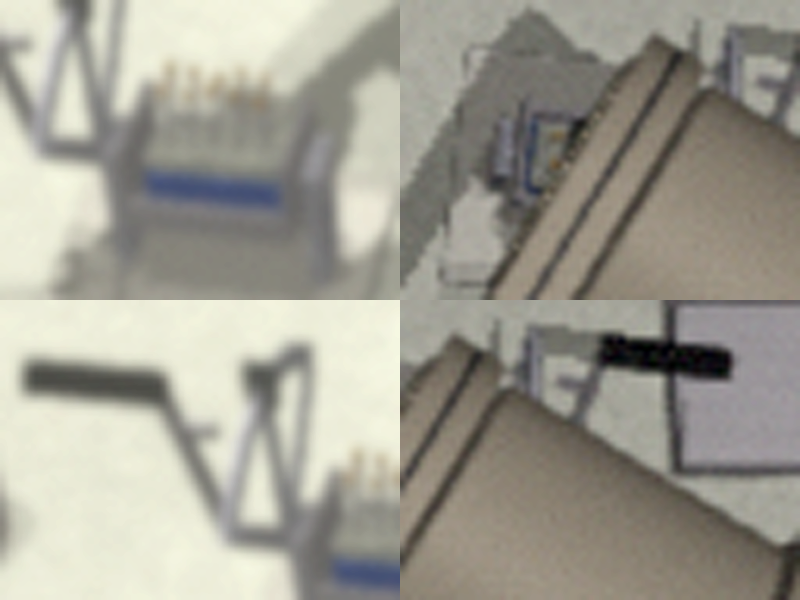

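```bash
cat >> h.py <<'E'
O=np.array([.5203,-.1665]);ya=-.05
def loc(X):
    d=np.array(X[:2])-O;c,s=np.cos(ya),np.sin(ya);return np.array([c*d[0]+s*d[1],-s*d[0]+c*d[1],X[2]])
def wor(l):
    c,s=np.cos(ya),np.sin(ya);return np.array([O[0]+c*l[0]-s*l[1],O[1]+s*l[0]+c*l[1],l[2]])
def blob(im,box,thr):
    a,b,w,h=box;g=cv2.cvtColor(im,cv2.COLOR_BGR2GRAY)[b:b+h,a:a+w].astype(float);wt=np.clip(thr-g,0,thr)
    m=(wt>0).astype(np.uint8);n,l,st,ce=cv2.connectedComponentsWithStats(m);i=1+np.argmax([wt[l==k].sum() for k in range(1,n)]);wt=wt*(l==i)
    ys,xs=np.mgrid[:h,:w];return (xs*wt).sum()/wt.sum()+a,(ys*wt).sum()/wt.sum()+b,st[i]
E
python3 - <<'E'
from h import *
s=cv2.imread("/tmp/s5.png");t=cv2.imread("/tmp/t5.png")
for ts,tt in((75,45),(90,55)):
    a=blob(s,(143,170,30,16),ts);b=blob(t,(325,190,36,16),tt);X,e=tri(a[:2],b[:2]);l=loc(X)
    print(a,b,X.round(4),round(e,4),l.round(4),"th",.4-np.arctan2(l[0],l[2]-.07),np.hypot(l[0],l[2]-.07))
    # tab: scene from s5, top from t2
    t2=cv2.imread("/tmp/t2.png");a=blob(s,(180,170,10,16),ts);b=blob(t2,(312,204,12,12),ts);X,e=tri(a[:2],b[:2]);l=loc(X)
    print(" tab",a,b,round(e,4),l.round(4),.4-np.arctan2(l[0],l[2]-.07),np.hypot(l[0],l[2]-.07))
E
```

```text
(np.float64(158.17096999302163), np.float64(177.84926727145847), array([ 4,  6, 23,  6, 83], dtype=int32)) (np.float64(340.01294917449013), np.float64(196.6364519261897), array([  4,   0,  22,  14, 113], dtype=int32)) [ 0.5575 -0.2794  0.196 ] 0.0026 [ 0.0428 -0.1109  0.196 ] th 0.07244665328398331 0.13306784689242593
 tab (np.float64(184.72049689440993), np.float64(177.45341614906832), array([ 3,  6,  4,  6, 18], dtype=int32)) (np.float64(317.0268774703557), np.float64(211.84505928853756), array([ 0,  0, 12, 12, 67], dtype=int32)) 0.0019 [-0.0036 -0.0539  0.1656] 0.4379848879633368 0.09568361420270988
(np.float64(158.22143340094658), np.float64(177.9083840432725), array([  4,   5,  25,  11, 117], dtype=int32)) (np.float64(339.9797580269893), np.float64(196.68473708701723), array([  4,   0,  22,  16, 126], dtype=int32)) [ 0.5574 -0.2793  0.1957] 0.0026 [ 0.0427 -0.1108  0.1957] th 0.0724843911712067 0.13277882480338438
 tab (np.float64(185.01821493624772), np.float64(177.81967213114754), array([ 2,  4,  8, 11, 37], dtype=int32)) (np.float64(316.89774494556764), np.float64(211.05248833592535), array([  0,   0,  12,  12, 101], dtype=int32)) 0.001 [-0.0015 -0.0528  0.1662] 0.41553907191333705 0.09623320163945753
```

```bash
python3 - <<'E'
from h import *
a=wor([.042,-.113,.265]);b=wor([.042,-.113,.193])
rows([(a,-.05,50),(b,-.05,25)],60)
E
```

```text
now grasp [ 398.5 -160.   253. ] yaw -0.051 tilt z [ 4.e-04 -7.e-04 -1.e+00] open 60.1 F [ 0.  -0.  -0.5] t 14.275
[60, [-28.5, 41.0, -3.0], -0.0]
[60, [-28.5, 41.0, -3.0], -0.0]
[60, [-28.0, 41.0, -3.0], -0.0]
[60, [-28.5, 41.0, -3.0], -0.0]
->  [ 556.4 -281.6  265. ] -0.051
[60, [0.0, 0.0, 24.0], -0.0]
[60, [0.0, 0.0, 24.0], -0.0]
[60, [0.0, 0.0, 24.0], -0.0]
->  [ 556.4 -281.6  193. ] -0.051
```

apply_moves(deltas=[[60, [-28.5, 41, -3], 0], [60, [-28.5, 41, -3], 0], [60, [-28, 41, -3], 0], [60, [-28.5, 41, -3], 0], [60, [0, 0, 0], 0]])

```text
t: 14.9
tool_pos: [0.5611, -0.2835, 0.4286]
orientation: [-2.275, -2.162, 0.001]
force: [0.3, 0.8, -0.5]
opening: 0.0596
```

apply_moves(deltas=[[60, [0, 0, 24], 0], [60, [0, 0, 24], 0], [60, [0, 0, 23], 0], [60, [0, 0, 0], 0], [40, [0, 0, 0], 0]])

```text
t: 15.52
tool_pos: [0.5591, -0.2815, 0.3618]
orientation: [2.275, 2.164, 0.001]
force: [-0.8, -0.2, 0.2]
opening: 0.0538
```

apply_moves(deltas=[[20, [0, 0, 0], 0], [10, [0, 0, 0], 0], [10, [0, 0, 0], 0], [10, [0, 0, 0], 0]], grip_force=12)

```text
t: 16.02
tool_pos: [0.5588, -0.2818, 0.3602]
orientation: [-2.276, -2.165, 0.001]
force: [0.4, -0.1, 2.4]
opening: 0.0156
```

apply_moves(deltas=[[10, [0, -9.5, -3], 0], [10, [0, -10, -2.5], 0], [10, [0, -10, -1.5], 0], [10, [0, -9, -0.5], 0], [10, [0, 0, 0], 0]], grip_force=20)

```text
t: 16.65
tool_pos: [0.5207, -0.2795, 0.3698]
orientation: [2.274, 2.163, 0.004]
force: [1.1, 3.5, 7.1]
opening: 0.0151
```

```bash
python3 - <<'E'
from h import *
s=viewer.read_camera("scene");t=viewer.read_camera("top");rows([],10);p,R,_=pose();g=p+R[:,2]*.167;l=loc(g);print(l,.4-np.arcsin(l[0]/.13))
cv2.imwrite("/tmp/s6.png",s);cv2.imwrite("/tmp/t6.png",t)
def c(im,a,b,w=40,h=60):return cv2.convertScaleAbs(cv2.resize(im[b:b+h,a:a+w],(400,600),interpolation=cv2.INTER_CUBIC),alpha=1.5)
cv2.imwrite("pics/p6.png",np.hstack([c(s,165,160),c(t,298,185)]))
E
```

```text
now grasp [ 521.4 -279.6  202.8] yaw -0.05 tilt z [ 3.3e-03 -6.0e-04 -1.0e+00] open 15.9 F [0.1 3.7 7.6] t 16.75
[ 0.00670993 -0.11290366  0.20278481] 0.34836222443912646
```

View pics/p6.png

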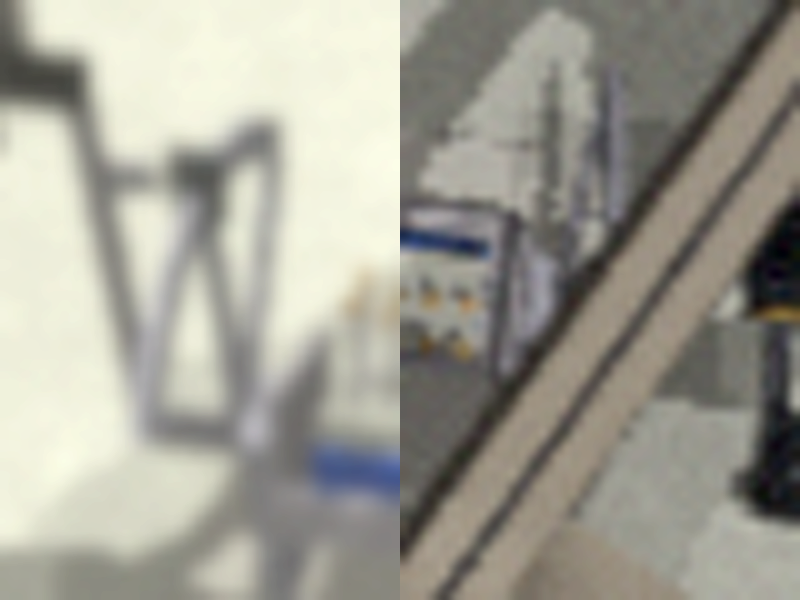

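```bash
python3 - <<'E'
from h import *
from scipy.optimize import brentq
def row(n,th,r,y): return proj(n,wor([r*np.sin(.4-th),y,.07+r*np.cos(.4-th)]))
def sol(n,rw,r,y): return round(brentq(lambda th:row(n,th,r,y)[1]-rw,-.3,1.2),3)
for th in(.3,.4,.5): print(th,"tab",row("scene",th,.09,-.057),"ptr",row("scene",th,.098,-.066),"top tab",row("top",th,.102,-.057),"ptr",row("top",th,.098,-.066))
for f in("s2","s5","s6"):
    im=cv2.imread(f"/tmp/{f}.png");g=cv2.cvtColor(im,cv2.COLOR_BGR2GRAY)
    for thr in(70,80):
        b=blob(im,(181,172,9,12),thr);print(f,thr,b,"tab th",sol("scene",b[1],.09,-.057))
print("ptr now",sol("scene",177.05,.098,-.066),"ptr s2 (y=393,399)",[sol("scene",(y-300+.5)/5-.5+167,.098,-.07) for y in(393,396,399)])
g=cv2.cvtColor(cv2.imread("/tmp/s6.png"),cv2.COLOR_BGR2GRAY);print("scene6 cols175-190");print(g[171:184,174:190])
g=cv2.cvtColor(cv2.imread("/tmp/t2.png"),cv2.COLOR_BGR2GRAY);print("top2 cols 312-326 rows 204-218");print(g[204:218,312:327])
E
```

```text
0.3 tab [182.97700492 182.03629135] ptr [179.29389056 179.67684865] top tab [319.04273062 207.05747869] ptr [321.80888579 207.73251818]
0.4 tab [183.86682932 179.8174216 ] ptr [180.28829771 177.26593346] top tab [318.82234208 210.37868759] ptr [321.60414282 210.91432473]
0.5 tab [184.7884084 177.8765487] ptr [181.31811133 175.16248854] top tab [318.54395783 213.76729218] ptr [321.34149093 214.1596809 ]
s2 70 (np.float64(184.9142857142857), np.float64(177.34285714285716), array([2, 5, 4, 2, 7], dtype=int32)) tab th 0.53
s2 80 (np.float64(184.86309523809524), np.float64(177.52380952380952), array([ 2,  4,  4,  6, 17], dtype=int32)) tab th 0.52
s5 70 (np.float64(184.7125), np.float64(177.225), array([ 2,  4,  4,  5, 13], dtype=int32)) tab th 0.537
s5 80 (np.float64(184.77777777777777), np.float64(177.67049808429118), array([ 2,  4,  5,  7, 21], dtype=int32)) tab th 0.512
s6 70 (np.float64(184.75409836065575), np.float64(177.31147540983608), array([ 2,  4,  4,  4, 10], dtype=int32)) tab th 0.532
s6 80 (np.float64(184.7962962962963), np.float64(177.59722222222223), array([ 2,  4,  4,  7, 
[... 1187 characters left out ...]
2  62]
 [ 76  71  63  72  81  91  69  92  85 103 111 110  92  58  61]
 [ 71  71  58  60  81  91  78  92  81 100 109 109  75  56  61]
 [ 74  69  58  63  86  88  77  85  70  88 100  97  59  59  69]
 [ 85  63  51  64  70  52  49  51  51  71  94  88  60  63  81]
 [ 99  75  57  64  43  31  42  39  43  61  86  68  59  71  89]
 [ 99  68  54  46  19  20  39  39  47  62  73  61  62  81  93]
 [100  61  42  34  25  34  66  63  55  89  72  56  64  92  98]
 [103  70  42  42  54  57 101  90  88  84  52  54  72 102 110]
 [ 99  70  47  62  89  72 105 103  94  78  57  61  86 103 108]
 [100  75  55  88  96  83 106 111 107  94  74  73  99 108 107]
 [ 89  67  51  78  82  76 103  96  91  87  78  90 107 109 107]]
```

apply_moves(deltas=[[10, [0, -3, 0], 0], [10, [0, -2.5, 0], 0], [10, [0, 0, 0], 0]])

```text
t: 17.12
tool_pos: [0.5158, -0.2792, 0.3698]
orientation: [2.273, 2.163, 0.005]
force: [4.0, 3.2, 5.3]
opening: 0.0156
```

apply_moves(deltas=[[35, [0, 0, 0], 0], [50, [0, 0, 0], 0], [50, [0, 0, -20], 0], [50, [0, 0, -35], 0], [50, [-40, 0, -20], 0]])

```text
t: 17.75
tool_pos: [0.5136, -0.3183, 0.4467]
orientation: [2.271, 2.166, 0.002]
force: [0.3, 0.1, 0.4]
opening: 0.0499
```

apply_moves(deltas=[[50, [-50, -40, 0], 0], [50, [-50, -50, 0], 0], [50, [-30, -50, 0], 0], [50, [0, -30, 0], 0], [50, [0, 0, 0], 0]])

```text
t: 18.38
tool_pos: [0.3419, -0.4348, 0.4443]
orientation: [2.279, 2.161, -0.001]
force: [-0.5, 0.4, 1.0]
opening: 0.0497
```

```bash
python3 - <<'E'
from h import *
s=viewer.read_camera("scene");t=viewer.read_camera("top");rows([],10)
cv2.imwrite("/tmp/s7.png",s);cv2.imwrite("/tmp/t7.png",t)
def c(im,a,b,w=40,h=60):return cv2.convertScaleAbs(cv2.resize(im[b:b+h,a:a+w],(400,600),interpolation=cv2.INTER_CUBIC),alpha=1.5)
cv2.imwrite("pics/p7.png",np.hstack([c(s,165,160),c(t,300,185)]))
g=cv2.cvtColor(s,cv2.COLOR_BGR2GRAY);print("scene cols175-190");print(g[171:184,174:190])
g=cv2.cvtColor(t,cv2.COLOR_BGR2GRAY);print("top rows 204-218, cols 314-332");print(g[204:218,314:333])
E
```

```text
now grasp [ 344.1 -434.4  276.9] yaw -0.051 tilt z [ 0.0011 -0.001  -1.    ] open 49.8 F [-0.   1.1  0.5] t 18.475
scene cols175-190
[[ 89 116 137 148 152 153 154 155 156 157 157 156 155 153 149 144]
 [ 87 108 131 144 150 153 155 154 154 155 155 155 152 148 136 123]
 [ 87 102 125 139 147 151 152 149 146 146 148 148 145 135 118 100]
 [ 87 100 120 132 139 143 143 137 127 124 127 127 125 115  97  83]
 [ 87  92 106 116 121 126 124 116 101  93  93  95  95  90  83  78]
 [ 89  82  87  91  96  99 101  93  77  69  68  68  71  74  77  82]
 [ 89  78  76  80  82  83  84  77  66  60  58  57  60  69  82  90]
 [ 88  77  76  80  82  82  81  75  69  68  65  58  59  72  88  98]
 [ 86  76  77  82  85  88  87  84  82  88  83  68  60  72  91 101]
 [ 81  77  77  84  91  93  95  94  99 106  98  75  63  73  92 102]
 [ 82  78  77  84  93  98 101 104 110 113 100  77  65  76  93 101]
 [ 86  80  78  85  96 101 104 112 118 113  94  75  70  82  96 101]
 [ 91  83  78  84  96 102 108 117 122 109  88  76  78  89 100 103]]
top rows 204-218, cols 314-332
[[110  82  69  98  85  95  85  77  74  75  76  71  77  77  79  7
[... 370 characters left out ...]
 101 112 116 117 113 110  94  55  19   9   6
   19]
 [ 54  72  84  64  48  57  57  75  95 102 106 106  99  67  38  13   5   2
    3]
 [ 63  77  48  34  39  41  45  59  80  79  77  66  66  49  41  32  33  25
   23]
 [ 54  47  24  15  39  39  47  71 102 105  81  48  35  42  51  78  89  77
   72]
 [ 44  36  31  34  67  64  61  95 107  85  50  35  38  54  80 109 116 115
  114]
 [ 46  44  56  58 106  92  88  92  80  50  36  40  61  90 109 115 116 114
  114]
 [ 46  60  90  77 106  99  87  73  52  35  44  68  93 110 116 113 116 111
  109]
 [ 54  81  94  82 106 107  99  81  51  47  71 102 112 114 111 111 108 109
  111]
 [ 54  75  81  75 105  94  82  77  59  74 105 112 113 112 113 112 112 110
  113]]
```

View pics/p7.png

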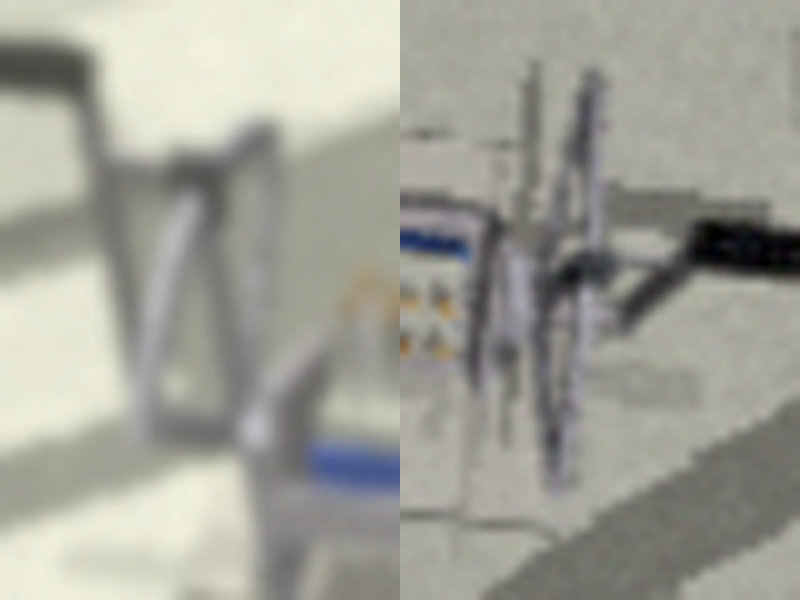

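```bash
python3 - <<'E'
from h import *
rows([((.52,-.33,.277),-.05,55),((.5155,-.2792,.265),-.05,55),((.5155,-.2792,.201),-.05,30)],50)
E
```

```text
now grasp [ 344.1 -434.4  276.9] yaw -0.051 tilt z [ 0.0011 -0.001  -1.    ] open 49.8 F [-0.   1.1  0.5] t 18.475
[50, [28.5, 42.5, -0.0], -0.0]
[50, [28.0, 42.5, -0.0], -0.0]
[50, [28.5, 43.0, -0.0], -0.0]
[50, [28.0, 42.5, -0.0], -0.0]
->  [ 519.9 -330.   276.9] -0.051
[50, [50.5, -7.0, 12.0], -0.0]
->  [ 515.5 -279.2  264.9] -0.051
[50, [0.0, 0.0, 21.5], -0.0]
[50, [0.0, 0.0, 21.0], -0.0]
[50, [0.0, 0.0, 21.5], -0.0]
->  [ 515.5 -279.2  200.9] -0.051
```

apply_moves(deltas=[[50, [28.5, 42.5, 0], 0], [50, [28, 42.5, 0], 0], [50, [28.5, 43, 0], 0], [50, [28, 42.5, 0], 0], [50, [50.5, -7, 12], 0]])

```text
t: 19.1
tool_pos: [0.5189, -0.2774, 0.4295]
orientation: [-2.273, -2.167, -0.001]
force: [0.7, 1.0, 0.4]
opening: 0.0501
```

apply_moves(deltas=[[50, [0, 0, 0], 0], [50, [0, 0, 0], 0]])

```text
t: 19.35
tool_pos: [0.516, -0.2785, 0.4314]
orientation: [2.274, 2.167, -0.0]
force: [0.2, -0.6, -0.5]
opening: 0.0499
```

```bash
python3 - <<'E'
from h import *
p,R,s=pose();print(p,R[:,2]);rows([((.5155,-.2792,.201),-.05,30)],50)
E
```

```text
[ 0.51602761 -0.27847024  0.43136428] [ 6.74955028e-04 -7.70235128e-04 -9.99999476e-01]
now grasp [ 516.1 -278.6  264.4] yaw -0.048 tilt z [ 7.e-04 -8.e-04 -1.e+00] open 49.9 F [ 0.2 -0.6 -0.5] t 19.35
[50, [-0.5, -0.0, 21.0], 0.0]
[50, [-0.0, -0.0, 21.0], 0.0]
[50, [-0.5, -0.5, 21.5], 0.0]
->  [ 515.5 -279.4  200.9] -0.048
```

apply_moves(deltas=[[50, [0, 0, 21], 0], [50, [0, 0, 21], 0], [50, [0, 0, 21.5], 0], [40, [0, 0, 0], 0], [20, [0, 0, 0], 0]])

```text
t: 19.98
tool_pos: [0.5155, -0.2798, 0.3688]
orientation: [2.276, 2.163, 0.001]
force: [-0.1, 0.1, -0.5]
opening: 0.0345
```

apply_moves(deltas=[[10, [0, 0, 0], 0], [10, [0, 0, 0], 0], [10, [0, 0, 0], 0]], grip_force=15)

```text
t: 20.35
tool_pos: [0.5156, -0.2792, 0.3685]
orientation: [2.275, 2.164, 0.001]
force: [1.5, -0.8, 4.7]
opening: 0.0155
```

apply_moves(deltas=[[10, [0, -1.5, 0], 0], [10, [0, -1.5, 0], 0], [10, [0, 0, 0], 0], [10, [0, 0, 0], 0]])

```text
t: 20.85
tool_pos: [0.5127, -0.279, 0.3684]
orientation: [2.274, 2.163, 0.001]
force: [3.4, -2.1, 5.6]
opening: 0.0153
```

apply_moves(deltas=[[35, [0, 0, 0], 0], [50, [0, 0, 0], 0], [50, [0, 0, -20], 0], [50, [0, 0, -40], 0], [50, [0, -50, -30], 0]])

```text
t: 21.48
tool_pos: [0.4632, -0.2763, 0.459]
orientation: [2.274, 2.167, 0.0]
force: [-1.2, -0.1, -0.8]
opening: 0.0496
```

apply_moves(deltas=[[50, [50, -50, 0], 0], [50, [60, 0, 0], 0], [50, [60, 0, 0], 0], [50, [60, 0, 0], 0], [50, [60, 0, 0], 0]])

```text
t: 22.1
tool_pos: [0.4318, 0.0114, 0.4589]
orientation: [2.276, 2.164, 0.002]
force: [0.8, 0.5, 0.1]
opening: 0.0497
```

apply_moves(deltas=[[50, [60, 0, 0], 0], [50, [0, 0, 0], 0]])

```text
t: 22.35
tool_pos: [0.4348, 0.0732, 0.4586]
orientation: [-2.269, -2.173, -0.002]
force: [-1.1, -0.1, 1.1]
opening: 0.05
```

```bash
python3 - <<'E'
from h import *
s=viewer.read_camera("scene");t=viewer.read_camera("top");rows([],10)
cv2.imwrite("/tmp/s8.png",s);cv2.imwrite("/tmp/t8.png",t)
g=cv2.cvtColor(s,cv2.COLOR_BGR2GRAY);print("scene cols174-190");print(g[171:184,174:190])
g=cv2.cvtColor(t,cv2.COLOR_BGR2GRAY);print("top rows 206-216, cols 314-332");print(g[206:217,314:330])
E
```

```text
now grasp [435.3  69.9 291.2] yaw -0.048 tilt z [ 7.e-04 -6.e-04 -1.e+00] open 49.7 F [ 0.4 -1.   0.2] t 22.45
scene cols174-190
[[ 91 107 134 149 153 154 154 155 156 157 156 156 155 153 149 143]
 [ 90 103 131 147 152 153 153 154 154 155 155 154 153 148 137 124]
 [ 91  99 125 142 147 149 149 148 145 145 148 148 145 136 119 101]
 [ 93  93 112 125 131 134 134 131 126 125 127 128 125 115 100  86]
 [ 95  87  93 102 107 111 110 108  99  95  96  97  96  93  88  90]
 [100  85  83  90  95  96  93  89  79  72  71  71  74  80  94 108]
 [105  85  89 100 109 108 102  92  78  65  62  62  66  84 111 130]
 [112  90  96 118 131 132 127 111  90  75  68  62  67  93 125 142]
 [115  93  99 126 143 148 144 129 107  96  86  71  71  97 131 145]
 [120  96  97 124 144 152 150 140 123 113 100  79  73 100 132 145]
 [123  98  94 118 140 151 151 145 133 120 102  78  77 104 134 144]
 [126 101  92 111 136 150 152 150 139 120  97  79  85 114 139 145]
 [132 107  92 107 133 149 153 149 139 116  94  82  94 124 145 145]]
top rows 206-216, cols 314-332
[[ 96  79  75 100  79  94  81  71  71  75  71  72  72  73  77  78]
 [ 71  74  75  94  78  94  84  73  75  73  73  75  71  69  72  73]
 [ 65  62  74  81  77  96  84  79  81  82  81  80  78  72  72  51]
 [ 61  66  99 104  82  88  82  99 112 113 114 109 108  86  67  30]
 [ 55  71  82  60  50  54  61  77 106 115 114 114 110  83  51  17]
 [ 65  74  50  30  39  38  45  57  74  97 107 104  95  62  34  17]
 [ 56  48  24  23  30  44  47  65  80  74  75  67  59  40  37  28]
 [ 44  38  28  34  69  62  63  96 102  89  66  39  37  40  60  74]
 [ 43  44  55  59 104  95  91  90  77  51  39  33  46  71 105 113]
 [ 48  60  90  78 105 103  94  80  53  36  37  50  78 106 114 115]
 [ 58  88  99  89 108 113 103  83  53  40  59  79 104 111 111 110]]
```

```bash
python3 - <<'E'
from h import *
s=cv2.imread("/tmp/s8.png");t=cv2.imread("/tmp/t8.png")
def c(im,a,b,w=80,h=60):return cv2.convertScaleAbs(cv2.resize(im[b:b+h,a:a+w],(400,300),interpolation=cv2.INTER_CUBIC),alpha=1.5)
cv2.imwrite("pics/p8.png",np.vstack([np.hstack([c(s,155,165),c(t,270,182)]),np.hstack([c(s,333,197),c(t,125,182)])]))
E
```

```text
(no output)
```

View pics/p8.png

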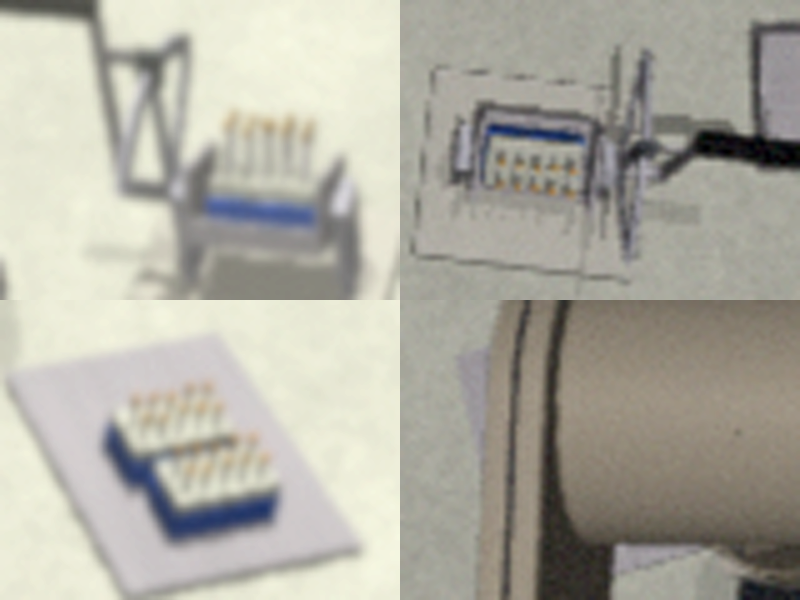

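Both views show the block lying flat in the tilted cradle, burs up, with the pointer at the tab. In the scene crop (top left) the fin is at about (110, 55) and the tab at about (147, 60). The two short blocks stand on the rack as before.

```bash
python3 -c "
from h import *
print(order.close_job())"
```

```text
the job is handed in; nothing more can be done
None
```

The long-bur block is lying flat in the cradle, burs up. The lever is pulled over so its pointer meets the tab, and the job is handed in at about 22.5 s of the 58 s.

- **Block:** I lifted it from the row by its end faces, set it down on the mat, took it again by its long faces and lowered it into the cradle. The burs were never gripped. It touched the cradle floor with about 7 N, and the last pictures show it still flat in the tilted cradle.
- **Lever:** I pulled it, checked the gap from the pictures, gripped it once more for a 3 mm correction, then let go and moved clear.
- **Alignment:** My last two readings disagree slightly. The scene view puts the pointer about 0.013 rad past the tab. The top view puts it between 0.005 rad past and 0.013 rad short. I took that as lined up to about 0.01 rad, which is as fine as these pictures resolve.
- **Other things:** The tab shows in the same place before and after. In the last scene picture the two short blocks still stand on the rack. I did not check the jar, tumbler, dishes, brush or bottle again at the end, but no move came near them and no unexpected force showed.

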